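# Free-running check of a greased swivel tray arm

### The job

The pivot of the bench's swivel tray arm has just been greased: check with its load on that it runs freely. Take the tray's orange grip, swing the arm off from its parked bumper towards the vise at about 10 cm/s and let go, and for four seconds on end, while the tray glides on by itself without coming to a crawl, keep your open fingers around the grip and moving with it, the grip untouched and within 2 cm of the middle between them, ready to catch it. Then close your fingers on the grip and stop it before it reaches the bumper at the vise end, lead it gently up to that bumper and let go, with all three sockets still standing in the tray and the other things on the bench left alone.

Things in the scene. Friction and masses are not known exactly. Their poses are not given: they have to be found in the camera images.
- swivel_base: Fixed green steel column of the swivel tray arm, bolted to the bench: foot plate 130 x 130 mm, tube 38 mm across, 180 mm high, two black rubber bumpers that limit the swing. Origin on the bench on the tube's axis, the arm's vertical turning axis. Its -x axis points to the middle of the swing (towards the robot): at joint value q the arm points along -x turned by q - 1.05 rad anticlockwise about z.
- tray_arm (a joint): Arm angle about the column (rad). 0: start, parked at the left (+y) bumper; grows anticlockwise seen from above, past the robot, to 2.1 at the right bumper by the vise. Level and springless: once pushed it glides on and slowly loses speed, and stays where left. Arm 1.2 kg, loaded inertia 0.037 kg m2 (nominal, mass may differ by 40 %); drag 0.004 N m s/rad plus 0.0008 N m.
- tray_grip (a point): Point on the axis of the orange upright grip at the tray's outer end, 260 mm from the column axis and 185 mm above the bench. The grip is a plain round bar 26 mm across, from 115 to 210 mm above the bench, to be pinched from above in any yaw. Within 65 mm of it nothing is higher than the tray rim. The point turns with the arm: -x outward along the arm, z up.
- tray_mid (a point): Centre of the tray's black rubber mat, on its upper face, 155 mm from the column axis, 112 mm above the bench; x along the arm towards the column, z up. The aluminium tray is 150 mm along the arm (80 to 230 mm from the axis) and 200 mm across, its rim top 128 mm above the bench.
- socket_large: Loose chromed wrench socket standing upright on the tray, 42 mm across, 58 mm high, 0.20 kg nominal. Origin at the centre of its underside.
- socket_mid: Loose chromed wrench socket standing upright on the tray, 36 mm across, 50 mm high, 0.15 kg nominal. Origin at the centre of its underside.
- socket_small: Loose chromed wrench socket standing upright on the tray, 32 mm across, 45 mm high, 0.11 kg nominal. Origin at the centre of its underside.
- vise: Fixed blue bench vise to the right of the arm's swing, about 360 mm long, 185 mm high, jaws 130 mm wide; not to be used. Origin at the centre of its round foot.
- oil_can: Bystander: red oil can with a thin spout, 84 mm across, 165 mm high, at the right near the robot. Origin under its centre.
- paint_tin: Bystander: round tin, 100 mm across, 120 mm high, at the left near the robot. Origin under its centre.
- cleaner_bottle: Bystander: upright white bottle with a blue cap and label, 64 mm across, 190 mm high, on the left. Origin under its centre.
- wrench: Bystander: steel wrench 210 mm long lying flat on the bench near the robot. Origin under its middle.
- screwdriver: Bystander: yellow-handled screwdriver 200 mm long lying flat on the bench near the robot. Origin under its middle.

How it is judged:
By the outcome, as a careful person would: the job done as asked, in the order asked, and still so for the second after the job is handed in, with the robot touching nothing.
It also fails if it takes over 54 s, if anything falls off the work surface, if the arm or the gripper's body presses on something with over 40 N, if the wrist force passes 120 N, or if a joint passes its speed limit or range.

### The arm

A 6-joint arm with a two-finger parallel gripper is mounted at the origin on the work surface. World frame = base frame: x ahead of the robot, y to its left, z up, the work surface at z = 0. Lengths are in mm, angles in degrees, forces in N, time in s.
With the tool pointing down it reaches from about 350 to 850 mm from the base axis. Payload 8.1 kg.
Tool frame: the origin (TCP) lies between the finger pads, 19 mm behind the fingertips; this is the grasp point; z points along the fingers, y is the line along which they close (so a half turn about z gives the same grasp; the last joint's range is limited). The gripper opens to 85 mm and grips with 20 to 120 N. Pads are 22 mm wide; open, the fingers measure 114 mm over their backs; the gripper's body (76 mm by 85 mm) begins 54 mm behind the grasp point. The pads swing forward as they close: fully open they stand 13 mm farther back than shut.
Start: joints at [-75.825, 7.471, 85.268, -0, 87.261, -4.893], TCP at [196.035, -567.077, 249.992] pointing down, gripper open.
Joint ranges: [-169.43, 169.43], [-51.17, 129.36], [1.28, 143.12], [-76.62, 256.62], [0, 156.53], [-152.29, 152.29]. Speed limits (degrees/s): [136.94, 136.94, 159.86, 180, 180, 180].

### API

Orientations are given as [roll, pitch, yaw] about the fixed x, y, z axes, in that order (R = Rz(yaw) Ry(pitch) Rx(roll)).
In Python, from bench import r gives the robot as it stands. The module is installed in compiled form; this text tells all that it offers.
- The arm moves only by the shell command python3 -m handwheel 'ROWS' [FORCE]. ROWS is JSON, a list of rows, each a list of 7 numbers: the shift along the tool's x, y, z in m, then the turn, a rotation vector about the tool's x, y, z in degrees, then the finger opening in m, from 0 to 0.0854. In form: [[tx, ty, tz, ax, ay, az, claw], ...]. A call has 1 to 8 rows; each row shifts and turns the commanded pose from where the row before left it, along the tool's axes as they then stand; what a row does not reach is not made up. A row lasts 1/12 s, in which the tool goes at most 41.7 mm and 7.16 degrees, less where a joint would pass 70% of its speed; a pose out of reach is approached as far as the arm can. A call with a gripper value outside its range is refused whole. The fingers move at their own pace and stop on an object; FORCE is the grip in N (left out, the last holds). Time passes only in rows, so rows that do not move let the fingers close. It gives the time, the measured TCP pose, the force, the opening and the grip force at its end, in the units of the state.
- r.sense(): the state, without advancing time (a new reading comes with each control period).
- r.snapshot(name): name is "scene" or "top" or "wrist"; returns (picture, depth): 420x560x3 uint8, blue, green, red; 420x560 float32, mm along the optical axis (not along the pixel's ray), 0 where there is no reading.
- r.calibration(name): a dict with "vfov" (degrees; the focal length in pixels is half the picture's height over the tangent of half this angle, whatever the lens; pixels are square), "cx", "cy" (the principal point, pixels), "rvec" (rotation vector, rad) and "tvec" (3), from world to camera coordinates, as OpenCV has them; the wrist camera has in their place "tool_from_camera" (4x4, takes a point from camera to tool coordinates, whose origin is the TCP and whose axes are the flange's). Camera axes: x right, y down, z forward; pixel columns grow to the right and rows downward; lengths in mm; the calibration is good to about 2 mm. The wrist camera is an equidistant fisheye: a pixel r from the principal point sees the ray r / f radians off the axis. A picture is of the moment at which its call begins: read the wrist's pose just before it. calibration takes no time and is no camera call.
- r.hand_in(): hands the job in; it is judged then, once.
The state is a dict: "time": time; "joint_pos": joint angles; "qd": joint speeds; "joint_efforts": joint torques, N m; "tool_pos": TCP position; "tcp_rot": TCP orientation; "ft_force": force on the tool from outside, world axes, zero at the start; "wrist_torque": the same for the moment, N m; "finger_gap": finger opening in mm; "grip_force": force on a finger pad.
Only numpy, scipy, OpenCV 4.12 (cv2) and the standard library are available. Lean on these libraries where they do the work, as an engineer would, in place of code of your own. Each camera call takes 0.05 s, during which the arm holds its last target. There are 200 camera calls.

## Working session

There is one attempt and no reset: what is moved stays moved. The work goes in short steps, Python scripts to look and compute and a shell command to move; the robot and the scene stay as the last step left them, time stands still between calls to the robot, and variables do not carry over. Pictures are saved under pics/ and viewed, at most 10 in all, crops included, and the job is handed in when it is done.

```bash
mkdir -p pics; ls
python3 - <<'E'
from bench import r
import cv2,numpy as np
print(r.sense())
for n in ("scene","top"):
    p,d=r.snapshot(n); cv2.imwrite(f"pics/{n}0.png",p); np.save(n+"0.npy",d); c=r.calibration(n); print(n,c)
print(r.calibration("wrist"))
E
```

```text
pics
{'time': 0.0, 'joint_pos': array([-7.58253149e+01,  7.51585267e+00,  8.53301944e+01,  1.73037616e-05,
        8.72613919e+01, -4.89456084e+00]), 'qd': array([-0.06012577,  0.01318423, -0.06678168, -0.02163735, -0.03665784,
        0.07981627]), 'joint_efforts': array([-9.72233756e-04, -5.69396746e+01, -5.00553417e+01, -4.74310127e-04,
        1.50825520e-02,  6.54132168e-05]), 'tool_pos': array([ 195.90462669, -566.56520398,  248.92786728]), 'tcp_rot': array([-1.79892954e+02, -9.18416087e-03,  1.90692365e+01]), 'ft_force': array([-0.13676665, -0.20237115, -0.59651013]), 'wrist_torque': array([-0.05221471, -0.00978225,  0.03839683]), 'grip_force': 0.0, 'finger_gap': 85.58274401043568}
scene {'vfov': 51.996588620793986, 'cx': 281.44031209874834, 'cy': 208.59406579150394, 'rvec': array([ 1.8615418 ,  1.95095405, -0.55920142]), 'tvec': array([  56.1980816 , -349.47715266, 1702.23766443])}
top {'vfov': 45.59740045554621, 'cx': 282.7972112027763, 'cy': 213.47818361685182, 'rvec': array([ 2.18649277, -2.14308312,  0.10659207]), 'tvec': array([ -22.12282856,  533.53577   , 1635.92867565])}
{'vfov': 65.70646984690485, 'cx': 286.42586040931263, 'cy': 209.0685641610564, 'tool_from_camera': array([[ 1.21232751e-03, -9.44465916e-01, -3.28607157e-01,
         8.43098357e+01],
       [ 9.99998811e-01,  1.45802492e-03, -5.01293925e-04,
        -4.10021261e-01],
       [ 9.52572449e-04, -3.28606158e-01,  9.44466561e-01,
        -1.23020261e+02],
       [ 0.00000000e+00,  0.00000000e+00,  0.00000000e+00,
         1.00000000e+00]])}
```

View pics/scene0.png

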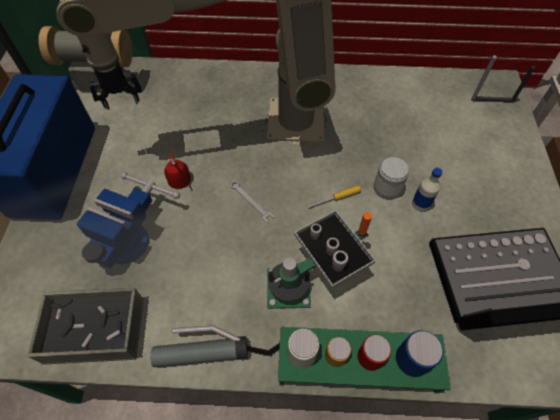

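View pics/top0.png

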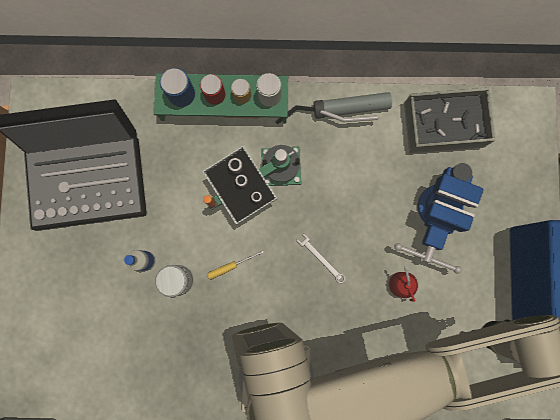

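The scene view shows the orange grip at (365,222) and the column cap at (289,266). The top view has the grip at (208,200), the column at (281,156), three sockets in the tray, and the vise at (445,205). I'll measure the grip and column next.

```bash
cat > h.py <<'E'
import numpy as np,cv2
from bench import r
def cam(n):
    c=r.calibration(n); f=210/np.tan(np.radians(c["vfov"]/2))
    K=np.array([[f,0,c["cx"]],[0,f,c["cy"]],[0,0,1]]); R=cv2.Rodrigues(c["rvec"])[0]
    return K,R,np.asarray(c["tvec"],float).reshape(3)
def cloud(n,d):
    K,R,t=cam(n); v,u=np.mgrid[:420,:560]
    X=np.stack([(u-K[0,2])/K[0,0]*d,(v-K[1,2])/K[1,1]*d,d],-1)
    return (X-t)@R
def orange(p):
    h=cv2.cvtColor(p,cv2.COLOR_BGR2HSV); return (h[...,0]>3)&(h[...,0]<16)&(h[...,1]>190)&(h[...,2]>110)
E
python3 - <<'E'
from h import *
for n,(u0,u1,v0,v1) in {"scene":(345,385,200,250),"top":(195,225,185,215)}.items():
    p=cv2.imread(f"pics/{n}0.png"); d=np.load(n+"0.npy"); W=cloud(n,d)
    m=orange(p); b=np.zeros_like(m); b[v0:v1,u0:u1]=1; m&=b&(d>0)
    P=W[m]; z=P[:,2]; t=P[z>np.percentile(z,97)-8]
    print(n,"grip",m.sum(),"z",np.percentile(z,[2,50,98]).round(),"top mean",t.mean(0).round(1),"mid",np.median(P,0).round(1),"px",np.argwhere(m).mean(0).round(1))
    # column cap
    c=(289,266) if n=="scene" else (281,156)
    q=W[c[1]-20:c[1]+20,c[0]-20:c[0]+20].reshape(-1,3); 
    for lo,hi in((150,172),(174,195),(195,230),(230,300)):
        s=q[(q[:,2]>lo)&(q[:,2]<hi)]; print(lo,len(s), s.mean(0).round(1) if len(s) else "", (s.min(0).round(),s.max(0).round()) if len(s) else "")
p=cv2.imread("pics/top0.png"); 
g=cv2.resize(p[130:230,185:315],(780,600),interpolation=cv2.INTER_CUBIC); cv2.imwrite("pics/topc.png",g)
E
```

```text
scene grip 44 z [207. 210. 213.] top mean [560.6 211.5 209.7] mid [561.1 211.5 209.9] px [216.1 366.9]
150 37 [717.7  -2.5 160.7] (array([710., -20., 151.]), array([722.,  13., 170.]))
174 143 [704.2  -3.  180.7] (array([685., -21., 174.]), array([722.,  15., 187.]))
195 0  
230 0  Traceback (most recent call last):
  File "<stdin>", line 5, in <module>
    return _quantile_unchecked(
        a, q, axis, out, overwrite_input, method, keepdims, weights)
    return _ureduce(a,
                    func=_quantile_ureduce_func,
    ...<5 lines>...
                    overwrite_input=overwrite_input,
                    method=method)
    r = func(a, **kwargs)
    result = _quantile(arr,
                       quantiles=q,
    ...<2 lines>...
                       out=out,
                       weights=wgt)
    slices_having_nans = np.isnan(arr[-1, ...])
                                  ~~~^^^^^^^^^
IndexError: index -1 is out of bounds for axis 0 with size 0
```

Run:
```python
from h import *
p=cv2.imread("pics/top0.png"); d=np.load("top0.npy"); W=cloud("top",d)
h=cv2.cvtColor(p,cv2.COLOR_BGR2HSV); print(h[198:203,205:212,:].reshape(-1,3)[::6])
b=np.zeros(d.shape,bool); b[185:215,195:225]=1
m=b&(d>0)&(W[...,2]>190); print("grip",m.sum(),W[m].mean(0).round(1),W[m].min(0).round(),W[m].max(0).round())
b=np.zeros(d.shape,bool); b[130:180,262:305]=1
m=b&(d>0)&(W[...,2]>172); print("col",m.sum(),W[m].mean(0).round(1),W[m].min(0).round(),W[m].max(0).round())
# foot plate green orientation
m=((h[...,0]>50)&(h[...,0]<90)&(h[...,1]>90)&(W[...,2]<25)); b[:]=0; b[140:190,255:310]=1; m&=b
pts=np.argwhere(m)[:,::-1].astype(np.float32); print("plate",len(pts),W[m].mean(0).round(1),W[m].min(0).round(),W[m].max(0).round()); print(cv2.minAreaRect(pts))
K,R,t=cam("top"); 
for n in("scene","top"):
  K,R,t=cam(n); print(n,(cv2.projectPoints(np.array([[560.6,211.5,210],[704.,-3,180]]),cv2.Rodrigues(R)[0],t,K,None)[0]).round(1).tolist())
# things near swing above 100
for nm,c,w,z in(("oil",(404,284),20,60),("vise",(445,205),45,60),("tin",(173,281),22,60)):
  q=W[c[1]-w:c[1]+w,c[0]-w:c[0]+w].reshape(-1,3); q=q[(q[:,2]>z)&(q[:,2]<260)]; print(nm,len(q),q.min(0).round(),q.max(0).round())
g=cv2.resize(p[130:230,185:315],(780,600),interpolation=cv2.INTER_CUBIC); cv2.imwrite("pics/topc.png",g)
```

```text
[[ 12 172 214]
 [ 11 173 150]
 [ 13 165 224]
 [ 14 160 218]
 [ 14 165 219]
 [ 12 170 234]]
grip 68 [553.6 213.4 208.3] [542. 202. 191.] [566. 227. 216.]
col 118 [698.7  -1.5 180.4] [682. -19. 173.] [717.  15. 189.]
plate 46 [699.  -19.3  10.2] [636. -67.  -1.] [765.  64.  20.]
((280.9830627441406, 165.69537353515625), (36.8875617980957, 36.83209228515625), 86.8201675415039)
scene [[[366.9, 216.1]], [[289.3, 263.4]]]
top [[[207.8, 196.7]], [[280.9, 153.0]]]
oil 529 [ 259. -446.   60.] [ 365. -367.  172.]
vise 3208 [ 421. -615.   60.] [ 694. -386.  194.]
tin 885 [258. 283.  61.] [356. 383. 131.]
```

View pics/topc.png

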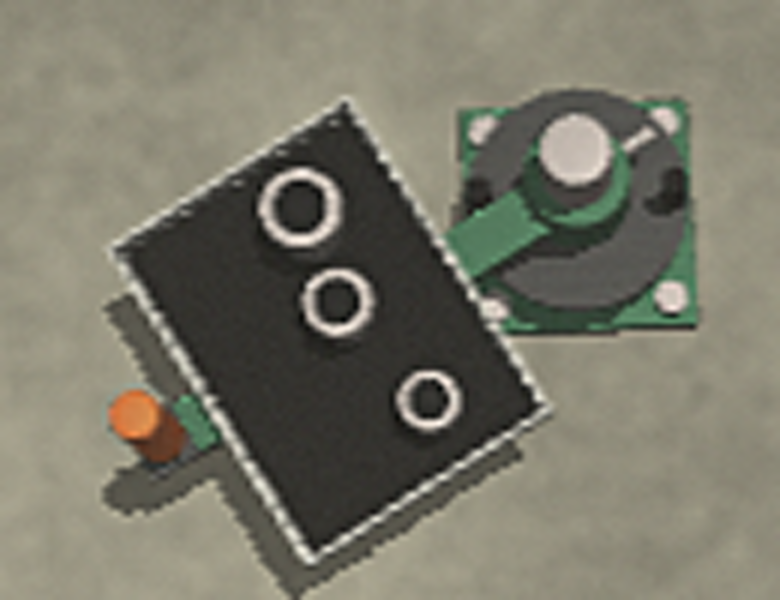

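The crop shows the grip's top at about (135,415) in the crop and the three sockets standing well inside the rim. Both cameras put the grip at about (557,212,210) and the column at (701,-2). The radius of 258 mm and height of 210 mm match the text, and the arm direction is 124°. I'll move to hover over the grip with the tool x axis tangential.

```bash
python3 -m handwheel '[[0.0271,-0.0281,-0.001,0,0,0,0.085],[0.0271,-0.0281,-0.001,0,0,0,0.085],[0.0271,-0.0281,-0.001,0,0,0,0.085],[0.0271,-0.0281,-0.001,0,0,0,0.085],[0.0271,-0.0281,-0.001,0,0,0,0.085],[0.0271,-0.0281,-0.001,0,0,0,0.085],[0.0271,-0.0281,-0.001,0,0,0,0.085],[0.0271,-0.0281,-0.001,0,0,0,0.085]]'
python3 -m handwheel '[[0.0271,-0.0281,-0.001,0,0,0,0.085],[0.0271,-0.0281,-0.001,0,0,0,0.085],[0.0271,-0.0281,-0.001,0,0,0,0.085],[0.0271,-0.0281,-0.001,0,0,0,0.085],[0.0271,-0.0281,-0.001,0,0,0,0.085],[0.0271,-0.0281,-0.001,0,0,0,0.085],[0.0271,-0.0281,-0.001,0,0,0,0.085],[0.0271,-0.0281,-0.001,0,0,0,0.085]]'
python3 -m handwheel '[[0.0271,-0.0281,-0.001,0,0,0,0.085],[0.0271,-0.0281,-0.001,0,0,0,0.085],[0.0271,-0.0281,-0.001,0,0,0,0.085],[0.0271,-0.0281,-0.001,0,0,0,0.085],[0.0271,-0.0281,-0.001,0,0,0,0.085],[0.0271,-0.0281,-0.001,0,0,0,0.085],[0,0,0,0,0,-7,0.085],[0,0,0,0,0,-7,0.085]]'
python3 -m handwheel '[[0,0,0,0,0,-1,0.085],[0,0,0,0,0,0,0.085],[0,0,0,0,0,0,0.085]]'
cat >> h.py <<'E'
def wrist():
    s=r.sense(); p,d=r.snapshot("wrist"); return s,p,d
def wgrip(s,p,d,name=None):
    """orange grip seen by the wrist camera, in world mm and tool mm"""
    c=r.calibration("wrist"); f=210/np.tan(np.radians(c["vfov"]/2))
    v,u=np.mgrid[:420,:560]; x=u-c["cx"]; y=v-c["cy"]; rr=np.hypot(x,y)+1e-9; th=rr/f
    X=np.stack([np.tan(th)*x/rr*d,np.tan(th)*y/rr*d,d],-1)
    T=np.asarray(c["tool_from_camera"]); Xt=X@T[:3,:3].T+T[:3,3]
    h=cv2.cvtColor(p,cv2.COLOR_BGR2HSV); m=(h[...,0]>3)&(h[...,0]<18)&(h[...,1]>130)&(h[...,2]>60)&(d>0)
    n,l,st,_=cv2.connectedComponentsWithStats(m.astype(np.uint8)); 
    k=1+np.argmax(st[1:,4]); m=l==k
    from scipy.spatial.transform import Rotation as Ro
    R=Ro.from_euler("xyz",s["tcp_rot"],degrees=True).as_matrix()
    return m,Xt,Xt@R.T+s["tool_pos"]
E
python3 - <<'E'
from h import *
s,p,d=wrist(); cv2.imwrite("pics/w1.png",p); np.save("w1.npy",d)
print({k:s[k] for k in("time","tool_pos","tcp_rot","joint_pos","ft_force","finger_gap")})
m,Xt,W=wgrip(s,p,d); z=W[...,2][m]; print(m.sum(),np.percentile(z,[1,50,99]))
top=m&(W[...,2]>205); print("top",top.sum(),W[top].mean(0),W[top].min(0),W[top].max(0),"tool",Xt[top].mean(0),np.argwhere(top).mean(0))
E
```

```text
time: 0.77
tool_pos: [327.6, -281.9, 257.6]
tcp_rot: [-180.0, 0.0, 19.0]
ft_force: [1.6, 0.4, 0.7]
finger_gap: 85.3
grip_force: 0.0
time: 1.43
tool_pos: [459.1, 1.6, 265.8]
tcp_rot: [180.0, 0.0, 19.1]
ft_force: [0.2, -0.4, 0.3]
finger_gap: 85.1
grip_force: 0.0
time: 2.1
tool_pos: [557.3, 214.2, 270.0]
tcp_rot: [-179.9, 0.2, 33.5]
ft_force: [0.2, -0.5, -0.9]
finger_gap: 84.6
grip_force: 0.0
time: 2.35
tool_pos: [557.4, 211.6, 271.9]
tcp_rot: [-180.0, 0.0, 33.8]
ft_force: [-0.4, -0.1, 0.1]
finger_gap: 84.9
grip_force: 0.0
{'time': 2.35, 'tool_pos': array([557.44025668, 211.60964038, 271.90172186]), 'tcp_rot': array([-1.79996074e+02,  1.10347815e-02,  3.38254261e+01]), 'joint_pos': array([1.58610196e+01, 6.42989966e+00, 8.41166970e+01, 3.31463282e-04,
       8.94651111e+01, 7.20355907e+01]), 'ft_force': array([-0.37015038, -0.06842696,  0.06601665]), 'finger_gap': 84.88965953071413}
2230 [119.67507624 205.18863001 210.25364318]
top 1121 [558.12473067 214.73176345 208.63501464] [545.37638069 202.41280134 205.01524052] [569.68657454 226.47812446 210.92902762] tool [ 2.31877746 -2.20830711 63.26641328] [235.16503122 283.86262266]
```

View pics/w1.png

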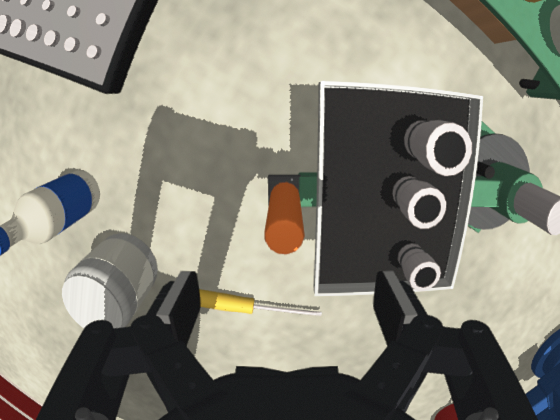

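The wrist view shows the grip between the fingers: its top is at (284,235), with the tray and its three standing sockets to the right and nothing under the fingers. Grip is at (558,214.5,210), so I correct by +2 and −2 mm and descend 88 mm.

```bash
python3 -m handwheel '[[0.002,-0.002,0.01,0,0,0,0.085],[0,0,0.02,0,0,0,0.085],[0,0,0.02,0,0,0,0.085],[0,0,0.02,0,0,0,0.085],[0,0,0.018,0,0,0,0.085],[0,0,0,0,0,0,0.085],[0,0,0,0,0,0,0.085]]'
python3 - <<'E'
from h import *
s,p,d=wrist(); cv2.imwrite("pics/w2.png",p); np.save("w2.npy",d)
m,Xt,W=wgrip(s,p,d); z=W[...,2]; print(s["tool_pos"],s["tcp_rot"],m.sum(),np.percentile(z[m],[1,50,99]))
for lo,hi in((206,212),(195,205),(180,195),(160,180)):
  t=m&(z>lo)&(z<hi)
  if t.sum(): print(lo,t.sum(),"tool mean",Xt[t].mean(0).round(1),Xt[t].min(0).round(1),Xt[t].max(0).round(1),"px",np.argwhere(t).mean(0).round(),np.argwhere(t).min(0),np.argwhere(t).max(0))
E
```

```text
time: 2.98
tool_pos: [557.1, 214.3, 182.5]
tcp_rot: [-179.9, 0.2, 34.0]
ft_force: [0.0, 0.8, -0.3]
finger_gap: 85.2
grip_force: 0.0
[557.06112406 214.2849625  182.54669584] [-1.79945572e+02  1.61728783e-01  3.39896012e+01] 6566 [119.89319053 196.143337   209.99656011]
206 2401 tool mean [  1.8   0.2 -26.1] [-12.6 -11.9 -28. ] [ 12.7  12.7 -23.5] px [329. 288.] [304 257] [354 320]
195 826 tool mean [ 10.   -0.1 -17.7] [  0.7 -12.1 -22.5] [ 13.1  12.7 -12.5] px [300. 288.] [288 257] [325 319]
180 984 tool mean [10.1  0.  -5.4] [  2.  -12.1 -12.5] [13.1 12.4  2.5] px [284. 288.] [270 260] [304 316]
160 970 tool mean [10.2  0.2 12.1] [  1.5 -11.8   2.5] [13.3 12.5 22.5] px [264. 288.] [249 262] [286 314]
```

View pics/w2.png

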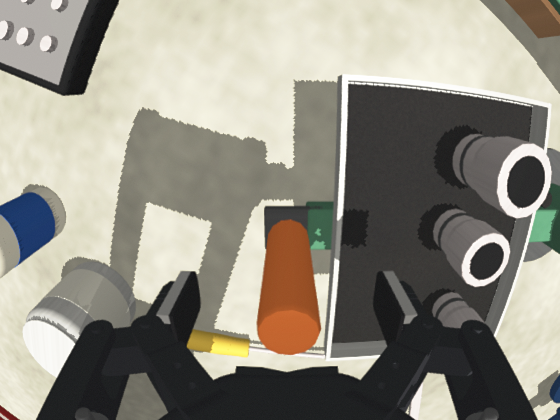

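The wrist view shows the grip centred: its top disc is at (288,329), less than 1 mm from the TCP axis. Next I close the fingers and refine the column centre from the rim line.

```bash
python3 -m handwheel '[[0,0,0,0,0,0,0.02],[0,0,0,0,0,0,0.02],[0,0,0,0,0,0,0.02]]' 30
python3 - <<'E'
from h import *
from h import r
import h
class S(dict): pass
for nm,pos,rot in(("w1",[557.44,211.61,271.9],[-179.996,0.011,33.825]),("w2",[557.06,214.28,182.55],[-179.945,0.16,33.99])):
    p=cv2.imread(f"pics/{nm}.png"); d=np.load(nm+".npy"); m,Xt,W=wgrip({"tcp_rot":rot,"tool_pos":np.array(pos)},p,d)
    g=p.min(-1); k=(W[...,2]>122)&(W[...,2]<134)&(g>150)&(d>0)
    n=np.array([np.cos(np.radians(124)),np.sin(np.radians(124))]); t=np.array([-n[1],n[0]])
    q=W[k][:,:2]-[557.1,214.3]; a=q@n; b=q@t; s=(a<-22)&(a>-38)&(abs(b)<95)
    f=np.polyfit(b[s],a[s],1); s2=s&(abs(a-np.polyval(f,b))<2.5); f=np.polyfit(b[s2],a[s2],1)
    phi=124+0-np.degrees(np.arctan(f[0])); print(nm,s2.sum(),f,"phi",phi)
    k=(W[...,2]>172)&(W[...,2]<190)&(np.hypot(W[...,0]-702,W[...,1]+1)<30); print("cap",k.sum(),W[k].mean(0) if k.any() else "", W[k].min(0) if k.any() else "",W[k].max(0) if k.any() else "")
print(r.sense())
E
```

```text
time: 3.28
tool_pos: [558.9, 214.9, 185.6]
tcp_rot: [180.0, -0.1, 34.1]
ft_force: [-0.1, -0.1, 1.5]
finger_gap: 51.0
grip_force: 0.0
w1 667 [-9.64395743e-05 -3.04372023e+01] phi 124.00552558056987
cap 520 [696.10061296   6.80253429 177.54118755] [682.7476174  -15.72527667 172.00292102] [716.60284675  18.37640825 181.0900026 ]
w2 1244 [-1.15949503e-05 -3.04876634e+01] phi 124.00066434171471
cap 0   
{'time': 3.2833, 'joint_pos': array([1.61308187e+01, 9.31242606e+00, 9.00346381e+01, 2.58188999e-05,
       8.05095588e+01, 7.20766765e+01]), 'qd': array([ 1.12991310e-02,  2.25035262e-01,  4.14683511e-01,  2.67970962e-02,
       -3.88676457e-04, -4.55632930e-02]), 'joint_efforts': array([-1.98730192e-02, -5.72174335e+01, -4.87430084e+01, -7.06632691e-04,
       -5.92688913e-03,  7.49495288e-03]), 'tool_pos': array([558.92578682, 214.94989933, 185.57434406]), 'tcp_rot': array([ 1.79955901e+02, -1.36426749e-01,  3.40541905e+01]), 'ft_force': array([-0.12178222, -0.14776733,  1.46749538]), 'wrist_torque': array([0.04946489, 0.00145363, 0.0065148 ]), 'grip_force': 0.0, 'finger_gap': 50.97708836892174}
```

Both views give an arm direction of 124.0°, so the centre is consistent with a 260 mm radius. I'll finish closing and check the grip.

```bash
python3 -m handwheel '[[0,0,0,0,0,0,0.02],[0,0,0,0,0,0,0.02],[0,0,0,0,0,0,0.02],[0,0,0,0,0,0,0.02]]'
```

```text
time: 3.62
tool_pos: [558.7, 214.5, 184.8]
tcp_rot: [179.9, -0.1, 34.1]
ft_force: [-0.3, -3.2, 4.6]
finger_gap: 25.2
grip_force: 30.1
```

```bash
python3 -m handwheel '[[-0.00227,0.00001,0,0,0,-0.5,0.02],[-0.00454,0.00004,0,0,0,-1.0,0.02],[-0.00681,0.00009,0,0,0,-1.5,0.02],[-0.00862,0.00014,0,0,0,-1.9,0.02],[-0.00862,0.00014,0,0,0,-1.9,0.02],[-0.00862,0.00014,0,0,0,-1.9,0.02],[-0.00862,0.00014,0,0,0,-1.9,0.02]]'
python3 - <<'E'
from h import *
s=r.sense(); q=s["tool_pos"][:2]-[704,-1]; print(s["time"],s["tool_pos"],np.hypot(*q),np.degrees(np.arctan2(q[1],q[0]))%360, s["tcp_rot"][2]+90,s["ft_force"],s["wrist_torque"],s["finger_gap"])
E
```

```text
time: 4.2
tool_pos: [520.9, 184.1, 184.8]
tcp_rot: [180.0, -0.1, 44.8]
ft_force: [1.7, -1.7, 6.1]
finger_gap: 25.1
grip_force: 30.3
4.2 [520.94164883 184.05799089 184.76356833] 260.30140208155893 134.68876744440618 134.8162216940063 [ 1.68858589 -1.74577253  6.07628854] [-0.2997754  -0.26595719 -0.00955204] 25.133324026574567
```

```bash
cat > track.py <<'E'
from h import *
import json,os
C=np.array([704,-1.]); ang=lambda q:np.degrees(np.arctan2(q[1],q[0]))%360
s,p,d=wrist(); cv2.imwrite(f"pics/t{s['time']:.2f}.png",p); m,Xt,W=wgrip(s,p,d); z=W[...,2]
t=m&(z>205)&(z<214); a=Xt[t]; lo,hi=np.percentile(a,[.5,99.5],axis=0); mid=(lo+hi)/2
w=W[t]; c=(np.percentile(w,.5,axis=0)+np.percentile(w,99.5,axis=0))/2
tq=s["tool_pos"][:2]-C; gq=c[:2]-C
L=json.load(open("log.json")) if os.path.exists("log.json") else []
L.append([s["time"],ang(gq)]); json.dump(L,open("log.json","w"))
print("t",s["time"],"gap",s["finger_gap"].round(1),"F",s["ft_force"].round(1),"n",t.sum(),"grip in tool",mid.round(1),"size",(hi-lo).round(1))
print("tool ang %.2f yaw+90 %.2f R %.1f z %.1f | grip ang %.2f R %.1f"%(ang(tq),s["tcp_rot"][2]+90,np.hypot(*tq),s["tool_pos"][2],ang(gq),np.hypot(*gq)))
for (a0,b0),(a1,b1) in zip(L,L[1:]): print("  %.2f-%.2f: %.2f deg/s"%(a0,a1,(b1-b0)/(a1-a0)))
E
python3 -m handwheel '[[-0.00862,0.00014,0,0,0,-1.9,0.0854],[-0.00862,0.00014,0,0,0,-1.9,0.0854],[-0.00853,0.00014,0,0,0,-1.88,0.0854],[-0.0084,0.00013,0,0,0,-1.85,0.0854],[-0.00826,0.00013,0,0,0,-1.82,0.0854]]'
python3 track.py
```

```text
time: 4.62
tool_pos: [492.1, 152.0, 183.3]
tcp_rot: [-179.9, 0.0, 54.2]
ft_force: [-0.4, -0.6, -0.8]
finger_gap: 83.0
grip_force: 0.0Traceback (most recent call last):
  File "track.py", line 10, in <module>
    print("t",s["time"],"gap",s["finger_gap"].round(1),"F",s["ft_force"].round(1),"n",t.sum(),"grip in tool",mid.round(1),"size",(hi-lo).round(1))
                              ^^^^^^^^^^^^^^^^^^^^^
AttributeError: 'float' object has no attribute 'round'
```

```bash
sed -i 's/s\["finger_gap"\].round(1)/round(float(s["finger_gap"]),1)/' track.py; cat log.json; python3 -c "
from h import *
s=r.sense();q=s['tool_pos'][:2]-[704,-1];print(s['time'],np.degrees(np.arctan2(q[1],q[0]))%360,np.hypot(*q),s['tcp_rot'])"
```

```text
[[4.6167, 144.1704540356236]]4.6667 144.39744429007993 261.29540076239726 [-1.79908192e+02  9.23216534e-02  5.42967129e+01]
```

```bash
python3 -m handwheel '[[-0.0118,0.00027,0,0,0,-2.6,0.0854],[-0.00862,0.00014,0,0,0,-1.9,0.0854],[-0.00853,0.00014,0,0,0,-1.88,0.0854],[-0.00844,0.00014,0,0,0,-1.86,0.0854],[-0.00835,0.00013,0,0,0,-1.84,0.0854],[-0.00826,0.00013,0,0,0,-1.82,0.0854]]'
python3 track.py
```

```text
time: 5.17
tool_pos: [465.6, 105.5, 183.5]
tcp_rot: [-179.9, -0.0, 66.0]
ft_force: [0.9, 0.4, 0.4]
finger_gap: 85.5
grip_force: 0.0
t 5.1667 gap 85.5 F [0.9 0.4 0.4] n 2534 grip in tool [  0.8  -0.5 -24.2] size [23.5 23.8  5.2]
tool ang 155.93 yaw+90 156.02 R 261.1 z 183.5 | grip ang 155.76 R 261.5
  4.62-5.17: 21.08 deg/s
```

```bash
python3 -m handwheel '[[-0.0111,0.00024,0,0,0,-2.45,0.0854],[-0.00767,0.00011,0,0,0,-1.69,0.0854],[-0.00758,0.00011,0,0,0,-1.67,0.0854],[-0.00749,0.00011,0,0,0,-1.65,0.0854],[-0.00735,0.0001,0,0,0,-1.62,0.0854],[-0.00726,0.0001,0,0,0,-1.6,0.0854],[-0.00712,0.0001,0,0,0,-1.57,0.0854],[-0.00703,0.0001,0,0,0,-1.55,0.0854]]'
python3 track.py
```

```text
time: 5.88
tool_pos: [447.6, 46.0, 183.6]
tcp_rot: [-180.0, -0.0, 79.8]
ft_force: [-0.2, 0.3, 0.5]
finger_gap: 85.4
grip_force: 0.0
t 5.8833 gap 85.4 F [-0.2  0.3  0.5] n 2484 grip in tool [ -0.2  -1.2 -24. ] size [23.4 23.7  5.1]
tool ang 169.62 yaw+90 169.75 R 260.7 z 183.6 | grip ang 169.65 R 261.8
  4.62-5.17: 21.08 deg/s
  5.17-5.88: 19.38 deg/s
```

```bash
python3 -m handwheel '[[-0.01044,-0.0003,0,0,0,-2.3,0.0854],[-0.00699,0.00009,0,0,0,-1.54,0.0854],[-0.00685,0.00009,0,0,0,-1.51,0.0854],[-0.00676,0.00009,0,0,0,-1.49,0.0854],[-0.00663,0.00008,0,0,0,-1.46,0.0854],[-0.00653,0.00008,0,0,0,-1.44,0.0854],[-0.0064,0.00008,0,0,0,-1.41,0.0854],[-0.00635,0.00008,0,0,0,-1.4,0.0854]]'
python3 track.py
```

```text
time: 6.6
tool_pos: [443.3, -10.5, 183.7]
tcp_rot: [-180.0, -0.0, 92.3]
ft_force: [0.9, -0.1, -0.2]
finger_gap: 85.6
grip_force: 0.0
t 6.6 gap 85.6 F [ 0.9 -0.1 -0.2] n 2460 grip in tool [ -0.7  -1.4 -23.9] size [23.7 23.5  5. ]
tool ang 182.09 yaw+90 182.26 R 260.8 z 183.7 | grip ang 182.26 R 262.3
  4.62-5.17: 21.08 deg/s
  5.17-5.88: 19.38 deg/s
  5.88-6.60: 17.59 deg/s
```

```bash
python3 -m handwheel '[[-0.00998,-0.0004,0,0,0,-2.2,0.0854],[-0.00635,0.00008,0,0,0,-1.4,0.0854],[-0.00622,0.00008,0,0,0,-1.37,0.0854],[-0.00608,0.00008,0,0,0,-1.34,0.0854],[-0.00599,0.00007,0,0,0,-1.32,0.0854],[-0.0059,0.00007,0,0,0,-1.3,0.0854],[-0.00576,0.00007,0,0,0,-1.27,0.0854],[-0.00567,0.00007,0,0,0,-1.25,0.0854]]'
python3 track.py
```

```text
time: 7.32
tool_pos: [450.2, -61.8, 183.8]
tcp_rot: [-180.0, -0.0, 103.7]
ft_force: [-0.0, 0.3, 0.3]
finger_gap: 85.3
grip_force: 0.0
t 7.3167 gap 85.3 F [-0.   0.3  0.3] n 2460 grip in tool [ -0.4  -1.3 -23.9] size [23.7 23.6  5. ]
tool ang 193.46 yaw+90 193.68 R 261.0 z 183.8 | grip ang 193.54 R 262.5
  4.62-5.17: 21.08 deg/s
  5.17-5.88: 19.38 deg/s
  5.88-6.60: 17.59 deg/s
  6.60-7.32: 15.74 deg/s
```

```bash
python3 -m handwheel '[[-0.00862,-0.0004,0,0,0,-1.9,0.0854],[-0.00554,0.00006,0,0,0,-1.22,0.0854],[-0.0054,0.00006,0,0,0,-1.19,0.0854],[-0.00531,0.00005,0,0,0,-1.17,0.0854],[-0.00517,0.00005,0,0,0,-1.14,0.0854],[-0.00508,0.00005,0,0,0,-1.12,0.0854],[-0.00495,0.00005,0,0,0,-1.09,0.0854],[-0.00486,0.00005,0,0,0,-1.07,0.0854]]'
python3 track.py
```

```text
time: 8.03
tool_pos: [464.0, -104.3, 183.8]
tcp_rot: [-180.0, -0.0, 113.6]
ft_force: [0.4, -0.4, -0.9]
finger_gap: 85.4
grip_force: 0.0
t 8.0333 gap 85.4 F [ 0.4 -0.4 -0.9] n 2417 grip in tool [ -2.1  -1.1 -23.9] size [23.9 23.4  5.1]
tool ang 203.29 yaw+90 203.56 R 261.2 z 183.8 | grip ang 203.68 R 262.6
  4.62-5.17: 21.08 deg/s
  5.17-5.88: 19.38 deg/s
  5.88-6.60: 17.59 deg/s
  6.60-7.32: 15.74 deg/s
  7.32-8.03: 14.15 deg/s
```

```bash
python3 -m handwheel '[[-0.00908,-0.0004,0,0,0,-2.0,0.0854],[-0.00499,0.00005,0,0,0,-1.1,0.0854],[-0.00486,0.00005,0,0,0,-1.07,0.0854],[-0.00472,0.00005,0,0,0,-1.04,0.0854],[-0.00458,0.00004,0,0,0,-1.01,0.0854],[-0.00445,0.00004,0,0,0,-0.98,0.0854],[-0.00436,0.00004,0,0,0,-0.96,0.0854],[-0.00427,0.00004,0,0,0,-0.94,0.0854]]'
python3 track.py
```

```text
time: 8.75
tool_pos: [483.1, -141.6, 184.0]
tcp_rot: [180.0, -0.0, 122.8]
ft_force: [-0.1, 0.6, 0.9]
finger_gap: 85.2
grip_force: 0.0
t 8.75 gap 85.2 F [-0.1  0.6  0.9] n 2426 grip in tool [ -1.5  -0.4 -23.7] size [23.8 23.7  5.2]
tool ang 212.48 yaw+90 212.79 R 261.9 z 184.0 | grip ang 212.77 R 262.4
  4.62-5.17: 21.08 deg/s
  5.17-5.88: 19.38 deg/s
  5.88-6.60: 17.59 deg/s
  6.60-7.32: 15.74 deg/s
  7.32-8.03: 14.15 deg/s
  8.03-8.75: 12.69 deg/s
```

```bash
python3 -m handwheel '[[-0.00771,0.0001,0,0,0,-1.7,0.0854],[-0.00436,0.00004,0,0,0,-0.96,0.0854],[-0.00427,0.00004,0,0,0,-0.94,0.0854],[-0.00418,0.00003,0,0,0,-0.92,0.02],[-0.00408,0.00003,0,0,0,-0.9,0.02],[-0.00399,0.00003,0,0,0,-0.88,0.02],[-0.0039,0.00003,0,0,0,-0.86,0.02],[-0.00381,0.00003,0,0,0,-0.84,0.02]]' 30
python3 -m handwheel '[[-0.00363,0.00003,0,0,0,-0.8,0.02],[-0.00363,0.00003,0,0,0,-0.8,0.02],[-0.00318,0.00002,0,0,0,-0.7,0.02],[-0.00227,0.00001,0,0,0,-0.5,0.02],[-0.00136,0,0,0,0,-0.3,0.02],[-0.00068,0,0,0,0,-0.15,0.02],[0,0,0,0,0,0,0.02]]'
python3 track.py | head -2
```

```text
time: 9.47
tool_pos: [504.7, -170.9, 184.0]
tcp_rot: [-180.0, -0.0, 130.8]
ft_force: [-11.5, -10.6, 11.3]
finger_gap: 25.6
grip_force: 14.1
time: 10.05
tool_pos: [514.4, -181.8, 184.1]
tcp_rot: [-180.0, 0.0, 134.0]
ft_force: [-3.6, -3.7, 2.8]
finger_gap: 25.3
grip_force: 30.1
t 10.05 gap 25.3 F [-3.6 -3.7  2.8] n 2387 grip in tool [ -2.2  -0.2 -23.6] size [23.3 23.7  5.1]
tool ang 223.64 yaw+90 223.96 R 262.0 z 184.1 | grip ang 224.11 R 262.1
```

Caught and stopped. Next I lead the grip to the bumper.

```bash
python3 -m handwheel '[[-0.00227,0.00001,0,0,0,-0.5,0.02],[-0.00454,0.00004,0,0,0,-1,0.02],[-0.00454,0.00004,0,0,0,-1,0.02],[-0.00454,0.00004,0,0,0,-1,0.02],[-0.00454,0.00004,0,0,0,-1,0.02],[-0.00454,0.00004,0,0,0,-1,0.02],[-0.00454,0.00004,0,0,0,-1,0.02],[-0.00454,0.00004,0,0,0,-1,0.02]]'
python3 -m handwheel '[[-0.00454,0.00004,0,0,0,-1,0.02],[-0.00454,0.00004,0,0,0,-1,0.02],[-0.00454,0.00004,0,0,0,-1,0.02],[-0.00454,0.00004,0,0,0,-1,0.02],[-0.00454,0.00004,0,0,0,-1,0.02],[-0.00341,0.00002,0,0,0,-0.75,0.02],[-0.00227,0.00001,0,0,0,-0.5,0.02],[-0.00136,0,0,0,0,-0.3,0.02]]'
python3 -m handwheel '[[-0.00136,0,0,0,0,-0.3,0.02],[-0.00136,0,0,0,0,-0.3,0.02],[-0.00136,0,0,0,0,-0.3,0.02],[-0.00136,0,0,0,0,-0.3,0.02],[-0.00136,0,0,0,0,-0.3,0.02]]'
python3 track.py | head -2
```

```text
time: 10.77
tool_pos: [539.6, -204.8, 184.1]
tcp_rot: [-180.0, 0.0, 141.5]
ft_force: [-3.3, -5.2, 2.7]
finger_gap: 25.4
grip_force: 30.2
time: 11.43
tool_pos: [564.0, -222.2, 184.2]
tcp_rot: [-179.9, 0.0, 148.0]
ft_force: [-3.3, -5.4, 3.2]
finger_gap: 25.4
grip_force: 30.1
time: 11.85
tool_pos: [569.6, -225.7, 184.1]
tcp_rot: [-179.9, 0.0, 149.5]
ft_force: [-3.9, -5.5, 2.4]
finger_gap: 25.2
grip_force: 30.1
t 11.85 gap 25.2 F [-3.9 -5.5  2.4] n 2396 grip in tool [ -2.1  -0.  -23.5] size [23.6 23.8  5.1]
tool ang 239.12 yaw+90 239.51 R 261.8 z 184.1 | grip ang 239.58 R 261.7
```

```bash
python3 -m handwheel '[[-0.00136,0,0,0,0,-0.3,0.02],[-0.00136,0,0,0,0,-0.3,0.02],[-0.00136,0,0,0,0,-0.3,0.02],[-0.00136,0,0,0,0,-0.3,0.02],[-0.00136,0,0,0,0,-0.3,0.02],[-0.00136,0,0,0,0,-0.3,0.02],[-0.00136,0,0,0,0,-0.3,0.02],[-0.00136,0,0,0,0,-0.3,0.02]]'
python3 -m handwheel '[[-0.00136,0,0,0,0,-0.3,0.02],[-0.00136,0,0,0,0,-0.3,0.02],[-0.00136,0,0,0,0,-0.3,0.02],[-0.00091,0,0,0,0,-0.2,0.02],[-0.00091,0,0,0,0,-0.2,0.02]]'
python3 track.py | head -2
```

```text
time: 12.57
tool_pos: [579.1, -231.1, 184.1]
tcp_rot: [-179.9, 0.0, 151.9]
ft_force: [-3.1, -5.3, 1.8]
finger_gap: 24.8
grip_force: 30.1
time: 12.98
tool_pos: [584.4, -233.8, 184.1]
tcp_rot: [-179.9, 0.0, 153.2]
ft_force: [-2.5, -5.9, 2.3]
finger_gap: 25.1
grip_force: 30.1
t 12.9833 gap 25.1 F [-2.5 -5.9  2.3] n 2392 grip in tool [ -2.2   0.  -23.6] size [23.8 23.7  5.2]
tool ang 242.81 yaw+90 243.20 R 261.7 z 184.1 | grip ang 243.23 R 261.6
```

```bash
python3 -m handwheel '[[-0.00068,0,0,0,0,-0.15,0.02],[-0.00068,0,0,0,0,-0.15,0.02],[-0.00068,0,0,0,0,-0.15,0.02],[-0.00068,0,0,0,0,-0.15,0.02],[-0.00068,0,0,0,0,-0.15,0.02]]'
python3 -m handwheel '[[-0.00045,0,0,0,0,-0.1,0.02],[-0.00045,0,0,0,0,-0.1,0.02]]'
python3 track.py | head -2
```

```text
time: 13.45
tool_pos: [585.8, -234.6, 184.1]
tcp_rot: [-179.9, -0.2, 153.9]
ft_force: [-16.8, 0.8, 11.2]
finger_gap: 25.1
grip_force: 30.9
time: 13.62
tool_pos: [585.8, -234.6, 184.1]
tcp_rot: [-179.9, -0.3, 154.1]
ft_force: [-20.0, 2.4, 12.8]
finger_gap: 25.2
grip_force: 31.1
t 13.6167 gap 25.2 F [-20.    2.4  12.8] n 2420 grip in tool [ -1.8  -0.  -23.6] size [23.6 23.7  5.1]
tool ang 243.17 yaw+90 244.12 R 261.8 z 184.1 | grip ang 243.61 R 261.5
```

Bumper contact is felt, with about −20 N tangential force. I'll ease most of that load off before opening so the arm doesn't spring back.

```bash
python3 -m handwheel '[[0.0008,0,0,0,0,0,0.02],[0.0008,0,0,0,0,0,0.02],[0.0004,0,0,0,0,0,0.02],[0,0,0,0,0,0,0.02],[0,0,0,0,0,0,0.02],[0,0,0,0,0,0,0.02]]' 20
python3 track.py | head -2
```

```text
time: 14.17
tool_pos: [585.8, -234.6, 184.2]
tcp_rot: [-179.9, -0.1, 154.1]
ft_force: [-5.9, -3.0, 5.2]
finger_gap: 25.5
grip_force: 30.3
t 14.1667 gap 25.5 F [-5.9 -3.   5.2] n 2391 grip in tool [ -2.2   0.  -23.5] size [23.5 23.7  5.1]
tool ang 243.15 yaw+90 244.11 R 261.8 z 184.2 | grip ang 243.62 R 261.6
```

```bash
python3 -m handwheel '[[0,0,0,0,0,0,0.03],[0,0,0,0,0,0,0.04],[0,0,0,0,0,0,0.055],[0,0,0,0,0,0,0.07],[0,0,0,0,0,0,0.0854],[0,0,0,0,0,0,0.0854],[0,0,0,0,0,0,0.0854],[0,0,0,0,0,0,0.0854]]'
python3 track.py | head -2
python3 -m handwheel '[[0,0,0,0,0,0,0.0854],[0,0,0,0,0,0,0.0854],[0,0,0,0,0,0,0.0854],[0,0,0,0,0,0,0.0854],[0,0,0,0,0,0,0.0854],[0,0,0,0,0,0,0.0854]]'
python3 track.py | head -2
```

```text
time: 14.88
tool_pos: [586.6, -234.1, 184.0]
tcp_rot: [180.0, 0.0, 154.2]
ft_force: [-0.6, -0.4, 0.3]
finger_gap: 85.4
grip_force: 0.0
t 14.8833 gap 85.4 F [-0.6 -0.4  0.3] n 2438 grip in tool [ -1.   -0.7 -23.7] size [23.4 23.6  5.1]
tool ang 243.26 yaw+90 244.17 R 261.0 z 184.0 | grip ang 243.47 R 261.6
time: 15.43
tool_pos: [586.5, -234.1, 184.0]
tcp_rot: [180.0, -0.0, 154.2]
ft_force: [-0.7, -0.1, -0.6]
finger_gap: 85.3
grip_force: 0.0
t 15.4333 gap 85.3 F [-0.7 -0.1 -0.6] n 2418 grip in tool [ -1.1  -0.7 -23.7] size [23.4 23.4  5.2]
tool ang 243.26 yaw+90 244.17 R 261.1 z 184.0 | grip ang 243.50 R 261.5
```

The arm stays at the bumper (243.5°, steady). I'll retract straight up and check with a picture.

```bash
python3 -m handwheel '[[0,0,-0.015,0,0,0,0.0854],[0,0,-0.025,0,0,0,0.0854],[0,0,-0.03,0,0,0,0.0854],[0,0,-0.03,0,0,0,0.0854],[0,0,-0.02,0,0,0,0.0854],[0,0,0,0,0,0,0.0854],[0,0,0,0,0,0,0.0854]]'
python3 track.py | head -2
python3 - <<'E'
from h import *
p,d=r.snapshot("top"); q,_=r.snapshot("wrist"); cv2.imwrite("pics/fin.png",cv2.resize(np.hstack([p,q]),(800,300)))
E
```

```text
time: 16.07
tool_pos: [587.3, -234.5, 306.1]
tcp_rot: [-180.0, 0.2, 154.2]
ft_force: [0.3, 0.1, -0.8]
finger_gap: 85.5
grip_force: 0.0
t 16.0667 gap 85.5 F [ 0.3  0.1 -0.8] n 640 grip in tool [-0.1 -0.9 98.1] size [23.2 23.5  5.6]
tool ang 243.46 yaw+90 244.17 R 261.0 z 306.1 | grip ang 243.55 R 261.6
```

View pics/fin.png

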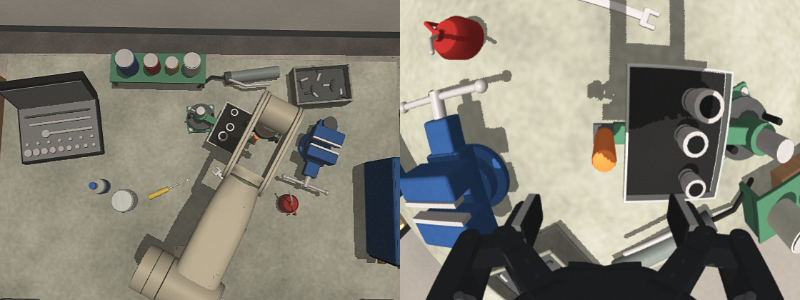

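The picture shows all three sockets standing in the tray (right half, around (700,105), (690,145) and (690,182)). The grip at (605,150) is free, and the bystanders are where they were.

```bash
python3 -c "
from bench import r
print(r.hand_in())"
```

```text
the job is handed in; nothing more can be done
None
```

The job is handed in: I swung the tray off at about 10 cm/s and let go. It glided freely for over four seconds with my open fingers around the untouched grip. The closest measurements put the grip within about 2 mm of their middle, apart from a few mm of lag during each camera call. I then caught it, led it to the vise-end bumper and released it there, with all three sockets standing and the other things on the bench left alone.

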